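Open the cap box by its push-to-open lid

ROBOT

A 7-joint arm with a two-finger parallel gripper is mounted at the origin on a cart in front of the work surface, level with it; the furniture and walls round the work are solid. World frame = base frame: x ahead of the robot, y to its left, z up, the work surface at z = 0. Lengths are in m, angles in rad, forces in N, time in s.
With the tool pointing down it reaches from about 0.425 to 0.925 m from the base axis. Payload 6.8 kg.
Tool frame: the origin (TCP) lies on the centre line of the jaws, within the pads' length; the fingertips stand 19 mm ahead of it and the grasp point (between the pads) is the TCP; z points along the fingers, y is the line along which they close (so a half turn about z gives the same grasp; the last joint's range is limited). The gripper opens to 85 mm and grips with 20 to 120 N. Pads are 22 mm wide; open, the fingers measure 114 mm over their backs; the gripper's body (76 mm by 85 mm) begins 54 mm behind the grasp point. The pads swing forward as they close: fully open they stand 13 mm farther back than shut.
Start: joints at [1.132, 0.477, 0.022, 1.555, -0.011, 1.109, -0.083], TCP at [0.219, -0.638, 0.25] pointing down, gripper open.
Joint ranges: [-2.96, 2.96], [-0.34, 2.1], [-1.41, 1.46], [0.24, 2.44], [-1.37, 4.51], [0.17, 1.92], [-2.96, 2.96]. Speed limits (rad/s): [2.39, 2.39, 3.14, 3.14, 3.14, 3.14, 3.14].

INTERFACE

Orientations are given as a rotation vector (axis times angle).
In Python, from bench import r gives the robot as it stands. The module is installed in compiled form; this text tells all that it offers.
- The arm moves only by the tool arm_command, never from a script. Its argument "rows" is a list of rows, each an object of numbers: "fingers": the opening, from -1 (shut) to 1 (fully open); "x", "y", "z": the shift along the tool's x, y, z in m; "ax", "ay", "az": the turn, a rotation vector about the tool's x, y, z in degrees. In form: [{"fingers": .., "x": .., "y": .., "z": .., "ax": .., "ay": .., "az": ..}, ...]. A call has 1 to 10 rows; each row shifts and turns the commanded pose from where the row before left it, along the tool's axes as they then stand; what a row does not reach is not made up. A row lasts 1/12 s, in which the tool goes at most 41.7 mm and 7.16 degrees, less where a joint would pass 70% of its speed; a pose out of reach is approached as far as the arm can. A call is refused whole if a number of a shift passes 0.0417 or a number of a turn 7.16, either way. A call with a gripper value outside its range is refused whole. The fingers move at their own pace and stop on an object; "grip_force" is the grip in N (left out, the last holds). Time passes only in rows, so rows that do not move let the fingers close. It gives the time, the measured TCP pose, the force, the opening and the grip force at its end, in the units of the state.
- r.get_obs(): the state, without advancing time (a new reading comes with each control period).
- r.grab_frame(name): name is "scene" or "top" or "wrist"; returns a dict with "frame" (420x560x3 uint8, red, green, blue), "depth" (420x560 float32, m along the optical axis (not along the pixel's ray), 0 where there is no reading), "K" (3x3 intrinsics, pixels), "world_from_camera" (4x4, takes a point from camera to world coordinates). Camera axes: x right, y down, z forward; pixel columns grow to the right and rows downward; lengths in m; the calibration is good to about 2 mm. A picture is of the moment at which its call begins.
- r.hand_in(): hands the job in; it is judged then, once.
The state is a dict: "clock": time; "joints": joint angles; "qvel": joint speeds; "tau": joint torques, N m; "tcp_pos": TCP position; "orientation": TCP orientation; "contact_force": force on the tool from outside, world axes, zero at the start; "moment": the same for the moment, N m; "grip_width": finger opening in m; "gripper_force": force on a finger pad.
Only numpy, scipy, OpenCV 4.12 (cv2) and the standard library are available. Lean on these libraries where they do the work, as an engineer would, in place of code of your own. Each camera call takes 0.05 s, during which the arm holds its last target. There are 200 camera calls.

TASK

Get the screw caps ready for use: with a fingertip, gently press the front edge of the yellow lid (the one with the black disc on it) down until its catch lets go, take the finger away so that the spring lifts the lid ajar by itself, then put the finger against the lid's raised front edge and push it up and over until the lid stands fully open. Do not lift, tip or shove the box, do not press the green lid, and leave everything else on the table where it is.

Things in the scene. Friction and masses are not known exactly. Their poses are not given: they have to be found in the camera images.
- cap_box: The cap box: loose black box with a yellow touch-latch lid (black disc in a white ring on it), 130 (x) x 100 (y) mm, 68 mm high to the top of the shut lid, about 0.85 kg. Origin: centre of its underside; x axis from the front edge (press side) to the hinge side, z up. Side walls 65 mm high beside the lid, front wall 56 mm.
- cap_lid (a joint): Angle of the yellow lid (rad): about 0 shut on its catch; presses down to -0.05 (6 mm at the front edge, about 3 N at the pad), past about -0.03 the catch has let go. When the finger leaves, a spring lifts it to about 0.7 (ajar), where it rests. Higher up only its weight (80 g) acts: below 1.57 it falls back to ajar, beyond that on to its stop at 1.85 (fully open).
- cap_press (a point): Point on top of the yellow lid at the centre of its black rubber press pad (14 x 40 mm, long along y), 12 mm behind the lid's front edge and 112 mm from the hinge; at the shut lid 68 mm above the table. Moves with the lid.
- cap_edge (a point): Lower corner of the yellow lid's front edge, at mid width (the lid is 120 mm long, 90 mm wide, 6 mm thick); 124 mm from the hinge axis, 62 mm above the table when shut, about 140 mm when ajar. Moves with the lid.
- cap_hinge (a point): Point on the yellow lid's hinge axis at mid width, 64 mm above the table; the axis runs along the box's y. From the front edge the lid swings up and towards the box's +x.
- other_box: The other box: same shape and size, with a green lid that shows a white bar. It is to be left shut. Origin and axes as for the cap box.
- other_lid (a joint): Angle of the green lid (rad): about 0 shut on its catch, same mechanism.
- stand_bottle_mid (a point): Centre of a loose upright blue bottle with a label and black cap, 74 mm across, 213 mm tall. Leave alone.
- loose_cap_mid (a point): Centre of a loose black screw cap on the table, 33 mm across, 26 mm tall. Leave alone.
- roll_mid (a point): Centre of a loose brown roll of tape lying flat, 73 mm across, 48 mm tall. Leave alone.
- wrench_mid (a point): Centre of a loose white cap wrench lying flat, 164 x 54 x 16 mm. Leave alone.
There are look-alikes about, which are no part of the job. Of the things that look like the other_box, the larger one is meant.

How it is judged:
On the way, in this order (a step that is already met when the one before it is completed fails the run):
1. the yellow lid is pressed down with the finger (value of joint cap_lid below -0.02 rad and contact force between the fingers and cap_box above 0.3 N).
2. the yellow lid stands ajar, untouched by the robot (value of joint cap_lid between 0.5 and 0.9 rad and contact force between each of the arm, the fingers and cap_box below 0.05 N), for 0.2 s.
3. the yellow lid is pushed up past upright (value of joint cap_lid above 1.6 rad), for 0.1 s.
At the end, for the whole second after the job is handed in: The yellow lid leans back fully open (over 1.7 rad), the cap box stands flat within 40 mm of where it stood and at rest, the green lid is still shut (within 0.08 rad) (value of joint cap_lid above 1.7 rad and value of joint other_lid between -0.02 and 0.08 rad and distance of cap_box from where it was at the start of the episode below 0.04 m and height (world z) of cap_box below 0.006 m and angle between cap_box's own z axis and vertical below 0.06 rad and linear speed of cap_box below 0.02 m/s); the robot touches nothing.
It fails at once if the green lid's catch is pressed or the green lid opens (value of joint other_lid below -0.025 rad or value of joint other_lid above 0.1 rad).
It fails at once if the cap box is lifted (over 15 mm), tipped (over 0.25 rad) or shoved more than 50 mm (height (world z) of cap_box above 0.015 m or angle between cap_box's own z axis and vertical above 0.25 rad or distance of cap_box from where it was at the start of the episode above 0.05 m).
It fails at once if the cap box or its lid is pressed with more than 40 N (contact force between the fingers and cap_box above 40 N).
It fails at once if the green-lidded box is moved more than 30 mm (distance of other_box from where it was at the start of the episode above 0.03 m).
It fails at once if the bottle, cap, tape roll or wrench is moved, lifted or knocked over (more than 30 mm) (distance of any of stand_bottle_mid, loose_cap_mid, roll_mid, wrench_mid from where it was at the start of the episode above 0.03 m).
It also fails if it takes over 45 s, if anything falls off the work surface, if the arm or the gripper's body presses on something with over 40 N, if the wrist force passes 120 N, or if a joint passes its speed limit or range.

## Working session

There is one attempt and no reset: what is moved stays moved. The work goes in short steps, Python scripts to look and compute and a tool call to move; the robot and the scene stay as the last step left them, time stands still between calls to the robot, and variables do not carry over. Pictures are saved under pics/ and viewed, at most 10 in all, crops included, and the job is handed in when it is done.

Besides the shell and the picture viewer there is one more tool, called after ">>>" as name(argument=value, ...), one argument or row to a line, values as JSON. arm_command: Moves the arm, as the interface text tells. Its arguments: {"type":"object","properties":{"rows":{"type":"array"},"grip_force":{"type":"number"}},"required":["rows"]}

```bash
mkdir -p pics
cat > h.py <<'E'
import numpy as np, cv2
from bench import r
def pts(f):
    d=f["depth"];K=f["K"];T=f["world_from_camera"]
    v,u=np.indices(d.shape)
    c=np.stack([(u-K[0,2])/K[0,0]*d,(v-K[1,2])/K[1,1]*d,d],-1)
    p=c@T[:3,:3].T+T[:3,3]; p[d==0]=np.nan
    return p
def save(f,n): cv2.imwrite(n,f["frame"][:,:,::-1])
E
python3 - <<'E'
from h import *
for n in("top","scene"):
    f=r.grab_frame(n);save(f,f"pics/{n}0.png");np.savez(f"{n}0.npz",**f)
    print(n,np.round(f["world_from_camera"],3).tolist())
print(r.get_obs())
E
```

```text
top [[0.123, -0.972, 0.198, 0.325], [-0.992, -0.12, 0.028, 0.022], [-0.004, -0.2, -0.98, 1.181], [0.0, 0.0, 0.0, 1.0]]
scene [[-0.709, -0.375, 0.598, -0.011], [-0.706, 0.362, -0.609, 0.619], [0.012, -0.853, -0.521, 0.579], [0.0, 0.0, 0.0, 1.0]]
{'clock': 0.1, 'joints': array([ 1.13191483,  0.47774407,  0.02236437,  1.55632249, -0.01148731,
        1.10932875, -0.08310247]), 'qvel': array([ 2.23559120e-04, -2.34259241e-03, -7.92201675e-04, -1.61700358e-03,
        1.16690759e-03, -9.23444428e-05, -6.96814787e-04]), 'tau': array([ 4.21103759e-03, -5.97763002e+01,  1.61375050e+00, -2.81957781e+01,
        1.28966695e-02,  5.01554881e-03,  2.81930511e-06]), 'tcp_pos': array([ 0.21904279, -0.63794522,  0.2494182 ]), 'orientation': array([-3.09712223e+00, -5.16964358e-01,  6.53792549e-04]), 'contact_force': array([-0.17803239, -0.87938762, -0.08494936]), 'moment': array([-0.04745079, -0.03326005, -0.0544203 ]), 'gripper_force': 0.0, 'grip_width': 0.08521341240390733}
```

View pics/top0.png

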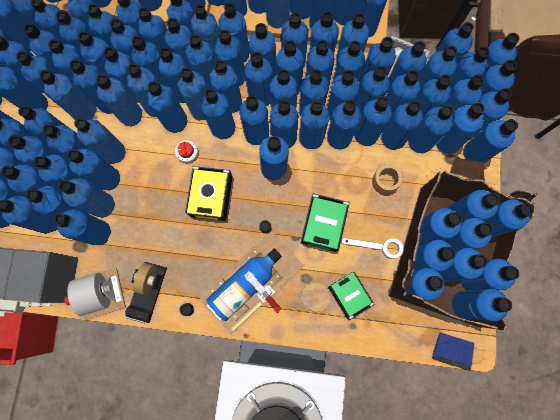

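View pics/scene0.png

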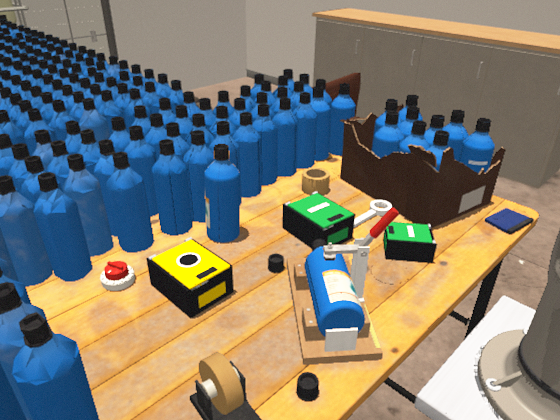

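The top view shows one yellow lid with a disc at (208,190); its press pad is at (205,210), on the robot side, and the hinge is on the bottle side. There are two green boxes: the larger at (326,222) is other_box, and the smaller at (351,296) is a look-alike. The bottle is at (274,158), the loose cap at (265,227), the roll at (388,179) and the wrench at (375,245).

Run:
```python
from h import *
f=dict(np.load("top0.npz"));p=pts(f);hsv=cv2.cvtColor(f["frame"],cv2.COLOR_RGB2HSV)
m=cv2.inRange(hsv,(22,120,120),(35,255,255));m[:, :180]=0;m[:,240:]=0;m[:160]=0;m[230:]=0
m=cv2.morphologyEx(m,cv2.MORPH_CLOSE,np.ones((25,25)))
c=max(cv2.findContours(m,0,2)[0],key=cv2.contourArea)
K=f["K"];T=f["world_from_camera"]
def ray(u,v,z):
    d=T[:3,:3]@np.linalg.inv(K)@[u,v,1];return T[:3,3]+d*(z-T[2,3])/d[2]
w=np.array([ray(*q[0],.068)[:2] for q in c],np.float32)
R=cv2.minAreaRect(w);print(R,cv2.boxPoints(R))
mm=(m>0);print("z",np.nanmedian(p[...,2][mm]))
# pad: dark pixels in lower part
g=(hsv[...,2]<60)&mm
n,l,s,ce=cv2.connectedComponentsWithStats(g.astype(np.uint8))
for i in range(1,n):
    if s[i,4]>10: print(s[i],ce[i],ray(*ce[i],.068))
for nm,(u,v) in dict(bottlecap=(274,145),cap=(265,227),roll=(388,179),clampbottle=(272,258),red=(186,150),tape=(148,275),shelfb=(218,100)).items(): print(nm,p[v,u].round(3))
im=cv2.resize(f["frame"][150:240,160:280],None,fx=6,fy=6,interpolation=2);cv2.imwrite("pics/crop.png",im[:,:,::-1])
```

```text
((0.5681211352348328, 0.254646360874176), (0.1251446157693863, 0.09123004227876663), 0.24963758885860443) [[0.5053507  0.29998833]
 [0.50574815 0.20875914]
 [0.63089156 0.20930439]
 [0.6304941  0.3005336 ]]
z 0.06836711798871387
[197 208  15   5  54] [203.85185185 210.18518519] [0.52289752 0.25547934 0.068     ]
bottlecap [0.673 0.087 0.207]
cap [0.506 0.094 0.02 ]
roll [ 0.686 -0.228  0.001]
clampbottle [0.42  0.063 0.085]
red [0.692 0.34  0.03 ]
tape [0.34  0.366 0.077]
shelfb [0.783 0.242 0.176]
```

View pics/crop.png

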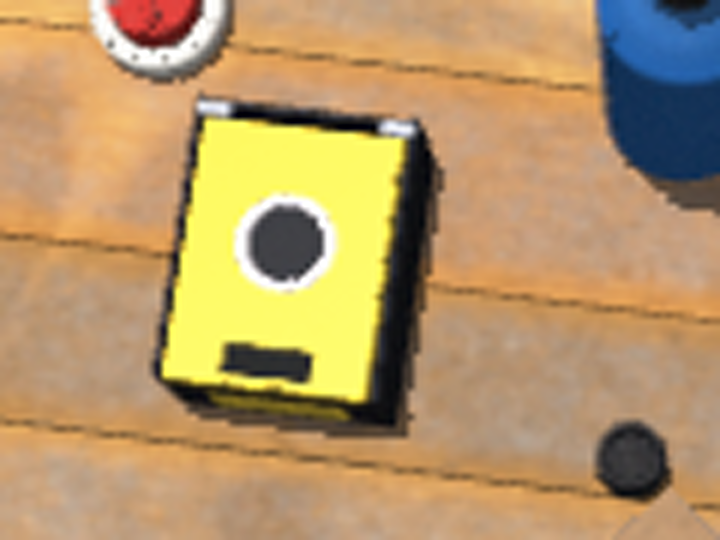

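The crop confirms it: yellow lid, black disc in a white ring (285,243), press pad (265,362) on the robot side, hinge at the far side. The box is aligned with world x, the pad is at about (0.523, 0.255), and the hinge is at x≈0.635. Next I shut the fingers, rise and square the tool.

>>> arm_command(
  rows=[
    {"fingers": -1, "z": -0.035, "az": 6.32},
    {"fingers": -1, "z": -0.035, "az": 6.32},
    {"fingers": -1, "z": -0.035, "az": 6.32},
    {"fingers": -1, "x": 0.03, "y": -0.028},
    {"fingers": -1, "x": 0.03, "y": -0.028},
    {"fingers": -1, "x": 0.03, "y": -0.028},
    {"fingers": -1, "x": 0.03, "y": -0.028},
    {"fingers": -1, "x": 0.03, "y": -0.028},
    {"fingers": -1, "x": 0.03, "y": -0.028},
    {"fingers": -1},
  ],
)

```text
validation failed for argument at $.ro...
```

>>> arm_command(
  rows=[
    {"fingers": -1, "x": 0, "y": 0, "z": -0.035, "ax": 0, "ay": 0, "az": 6.32},
    {"fingers": -1, "x": 0, "y": 0, "z": -0.035, "ax": 0, "ay": 0, "az": 6.32},
    {"fingers": -1, "x": 0, "y": 0, "z": -0.035, "ax": 0, "ay": 0, "az": 6.32},
    {"fingers": -1, "x": 0.03, "y": -0.028, "z": 0, "ax": 0, "ay": 0, "az": 0},
    {"fingers": -1, "x": 0.03, "y": -0.028, "z": 0, "ax": 0, "ay": 0, "az": 0},
    {"fingers": -1, "x": 0.03, "y": -0.028, "z": 0, "ax": 0, "ay": 0, "az": 0},
    {"fingers": -1, "x": 0.03, "y": -0.028, "z": 0, "ax": 0, "ay": 0, "az": 0},
    {"fingers": -1, "x": 0.03, "y": -0.028, "z": 0, "ax": 0, "ay": 0, "az": 0},
    {"fingers": -1, "x": 0.03, "y": -0.028, "z": 0, "ax": 0, "ay": 0, "az": 0},
    {"fingers": -1, "x": 0, "y": 0, "z": 0, "ax": 0, "ay": 0, "az": 0},
  ],
)

```text
clock: 0.93
tcp_pos: [0.4077, -0.4621, 0.3549]
orientation: [-3.137, -0.021, -0.006]
contact_force: [2.1, 0.1, -0.2]
grip_width: 0.0003
gripper_force: 0.0
```

>>> arm_command(
  rows=[
    {"fingers": -1, "x": 0.008, "y": -0.04, "z": 0, "ax": 0, "ay": 0, "az": 0},
    {"fingers": -1, "x": 0.008, "y": -0.04, "z": 0, "ax": 0, "ay": 0, "az": 0},
    {"fingers": -1, "x": 0.008, "y": -0.04, "z": 0, "ax": 0, "ay": 0, "az": 0},
    {"fingers": -1, "x": 0.008, "y": -0.04, "z": 0, "ax": 0, "ay": 0, "az": 0},
    {"fingers": -1, "x": 0.008, "y": -0.04, "z": 0, "ax": 0, "ay": 0, "az": 0},
    {"fingers": -1, "x": 0.008, "y": -0.04, "z": 0, "ax": 0, "ay": 0, "az": 0},
    {"fingers": -1, "x": 0.008, "y": -0.04, "z": 0, "ax": 0, "ay": 0, "az": 0},
    {"fingers": -1, "x": 0.008, "y": -0.04, "z": 0, "ax": 0, "ay": 0, "az": 0},
    {"fingers": -1, "x": 0.008, "y": -0.04, "z": 0, "ax": 0, "ay": 0, "az": 0},
    {"fingers": -1, "x": 0.008, "y": -0.04, "z": 0, "ax": 0, "ay": 0, "az": 0},
  ],
)

```text
clock: 1.77
tcp_pos: [0.479, -0.0687, 0.3552]
orientation: [3.141, -0.001, -0.0]
contact_force: [1.0, -0.2, 0.0]
grip_width: -0.0
gripper_force: 0.0
```

>>> arm_command(
  rows=[
    {"fingers": -1, "x": 0, "y": -0.04, "z": 0, "ax": 0, "ay": 0, "az": 0},
    {"fingers": -1, "x": 0, "y": -0.04, "z": 0, "ax": 0, "ay": 0, "az": 0},
    {"fingers": -1, "x": 0, "y": -0.04, "z": 0, "ax": 0, "ay": 0, "az": 0},
    {"fingers": -1, "x": 0, "y": -0.04, "z": 0, "ax": 0, "ay": 0, "az": 0},
    {"fingers": -1, "x": 0, "y": -0.04, "z": 0, "ax": 0, "ay": 0, "az": 0},
    {"fingers": -1, "x": 0, "y": -0.04, "z": 0, "ax": 0, "ay": 0, "az": 0},
    {"fingers": -1, "x": 0, "y": -0.04, "z": 0, "ax": 0, "ay": 0, "az": 0},
    {"fingers": -1, "x": 0, "y": 0, "z": 0, "ax": 0, "ay": 0, "az": 0},
    {"fingers": -1, "x": 0, "y": 0, "z": 0, "ax": 0, "ay": 0, "az": 0},
  ],
)

```text
clock: 2.52
tcp_pos: [0.4785, 0.2119, 0.3549]
orientation: [-3.141, -0.008, 0.002]
contact_force: [0.1, -1.2, -0.4]
grip_width: -0.0
gripper_force: 0.0
```

>>> arm_command(
  rows=[
    {"fingers": -1, "x": 0.015, "y": -0.0145, "z": 0.02, "ax": 0, "ay": 0, "az": 0},
    {"fingers": -1, "x": 0.015, "y": -0.0145, "z": 0.035, "ax": 0, "ay": 0, "az": 0},
    {"fingers": -1, "x": 0.0145, "y": -0.014, "z": 0.035, "ax": 0, "ay": 0, "az": 0},
    {"fingers": -1, "x": 0, "y": 0, "z": 0.035, "ax": 0, "ay": 0, "az": 0},
    {"fingers": -1, "x": 0, "y": 0, "z": 0.035, "ax": 0, "ay": 0, "az": 0},
    {"fingers": -1, "x": 0, "y": 0, "z": 0.035, "ax": 0, "ay": 0, "az": 0},
    {"fingers": -1, "x": 0, "y": 0, "z": 0.025, "ax": 0, "ay": 0, "az": 0},
    {"fingers": -1, "x": 0, "y": 0, "z": 0.015, "ax": 0, "ay": 0, "az": 0},
    {"fingers": -1, "x": 0, "y": 0, "z": 0, "ax": 0, "ay": 0, "az": 0},
    {"fingers": -1, "x": 0, "y": 0, "z": 0, "ax": 0, "ay": 0, "az": 0},
  ],
)

```text
clock: 3.35
tcp_pos: [0.524, 0.2507, 0.1197]
orientation: [3.14, -0.003, -0.002]
contact_force: [0.3, 0.1, 0.6]
grip_width: 0.0
gripper_force: 0.0
```

Run:
```python
from h import *
f=r.grab_frame("scene");cv2.imwrite("pics/s1.png",cv2.resize(f["frame"][150:360,80:360],None,fx=2.8,fy=2.8)[:,:,::-1])
print(r.get_obs()["tcp_pos"],r.get_obs()["contact_force"])
```

```text
[0.5246766  0.25157355 0.1209813 ] [ 0.13406175 -0.56104383  0.83954891]
```

View pics/s1.png

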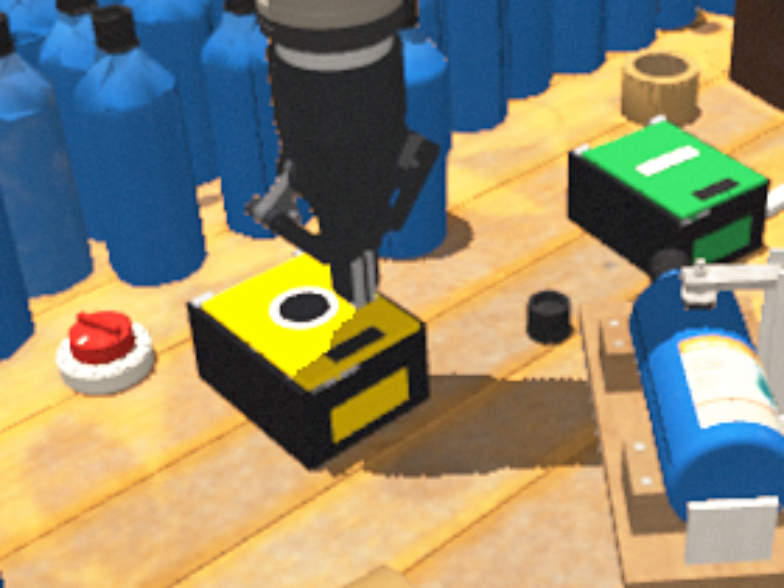

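The shut fingers hang about 33 mm over the press pad (355,345 in the crop) and are lined up with it. Next I descend slowly.

>>> arm_command(
  rows=[
    {"fingers": -1, "x": 0, "y": 0, "z": 0.012, "ax": 0, "ay": 0, "az": 0},
    {"fingers": -1, "x": 0, "y": 0, "z": 0.01, "ax": 0, "ay": 0, "az": 0},
    {"fingers": -1, "x": 0, "y": 0, "z": 0.006, "ax": 0, "ay": 0, "az": 0},
    {"fingers": -1, "x": 0, "y": 0, "z": 0.003, "ax": 0, "ay": 0, "az": 0},
    {"fingers": -1, "x": 0, "y": 0, "z": 0.001, "ax": 0, "ay": 0, "az": 0},
    {"fingers": -1, "x": 0, "y": 0, "z": 0, "ax": 0, "ay": 0, "az": 0},
    {"fingers": -1, "x": 0, "y": 0, "z": 0, "ax": 0, "ay": 0, "az": 0},
  ],
)

```text
clock: 3.98
tcp_pos: [0.524, 0.2527, 0.0885]
orientation: [-3.141, 0.0, -0.001]
contact_force: [0.5, 0.2, 0.4]
grip_width: 0.0001
gripper_force: 0.0
```

>>> arm_command(
  rows=[
    {"fingers": -1, "x": 0, "y": 0, "z": 0.001, "ax": 0, "ay": 0, "az": 0},
    {"fingers": -1, "x": 0, "y": 0, "z": 0.001, "ax": 0, "ay": 0, "az": 0},
    {"fingers": -1, "x": 0, "y": 0, "z": 0.001, "ax": 0, "ay": 0, "az": 0},
    {"fingers": -1, "x": 0, "y": 0, "z": 0, "ax": 0, "ay": 0, "az": 0},
    {"fingers": -1, "x": 0, "y": 0, "z": 0, "ax": 0, "ay": 0, "az": 0},
  ],
)

```text
clock: 4.4
tcp_pos: [0.5242, 0.2529, 0.0856]
orientation: [-3.141, 0.0, -0.001]
contact_force: [-0.4, -0.0, 2.9]
grip_width: 0.0002
gripper_force: 1.3
```

>>> arm_command(
  rows=[
    {"fingers": -1, "x": 0, "y": 0, "z": 0.001, "ax": 0, "ay": 0, "az": 0},
    {"fingers": -1, "x": 0, "y": 0, "z": 0.001, "ax": 0, "ay": 0, "az": 0},
    {"fingers": -1, "x": 0, "y": 0, "z": 0.001, "ax": 0, "ay": 0, "az": 0},
    {"fingers": -1, "x": 0, "y": 0, "z": 0, "ax": 0, "ay": 0, "az": 0},
    {"fingers": -1, "x": 0, "y": 0, "z": 0, "ax": 0, "ay": 0, "az": 0},
  ],
)

```text
clock: 4.82
tcp_pos: [0.5241, 0.2528, 0.0823]
orientation: [-3.141, -0.0, -0.001]
contact_force: [0.9, 1.7, 4.0]
grip_width: 0.0005
gripper_force: 1.8
```

>>> arm_command(
  rows=[
    {"fingers": -1, "x": 0, "y": 0, "z": 0.001, "ax": 0, "ay": 0, "az": 0},
    {"fingers": -1, "x": 0, "y": 0, "z": 0, "ax": 0, "ay": 0, "az": 0},
    {"fingers": -1, "x": 0, "y": 0, "z": 0, "ax": 0, "ay": 0, "az": 0},
    {"fingers": -1, "x": 0, "y": 0, "z": -0.02, "ax": 0, "ay": 0, "az": 0},
    {"fingers": -1, "x": -0.012, "y": 0, "z": -0.035, "ax": 0, "ay": 0, "az": 0},
    {"fingers": -1, "x": -0.02, "y": 0, "z": -0.035, "ax": 0, "ay": 0, "az": 0},
    {"fingers": -1, "x": -0.02, "y": 0, "z": -0.03, "ax": 0, "ay": 0, "az": 0},
    {"fingers": -1, "x": -0.02, "y": 0, "z": 0, "ax": 0, "ay": 0, "az": 0},
    {"fingers": -1, "x": 0, "y": 0, "z": 0, "ax": 0, "ay": 0, "az": 0},
    {"fingers": -1, "x": 0, "y": 0, "z": 0, "ax": 0, "ay": 0, "az": 0},
  ],
)

```text
clock: 5.65
tcp_pos: [0.451, 0.2519, 0.2011]
orientation: [3.14, 0.001, -0.0]
contact_force: [1.3, 0.5, -0.8]
grip_width: -0.0002
gripper_force: 0.0
```

Run:
```python
from h import *
f=r.grab_frame("scene");cv2.imwrite("pics/s2.png",cv2.resize(f["frame"][150:360,80:360],None,fx=2.8,fy=2.8)[:,:,::-1])
p=pts(f);hsv=cv2.cvtColor(f["frame"],cv2.COLOR_RGB2HSV)
m=(cv2.inRange(hsv,(22,120,60),(35,255,255))>0)&(p[...,2]>.075)&(abs(p[...,1]-.255)<.07)&(p[...,0]<.7)
q=p[m];print(len(q),np.nanpercentile(q,[2,50,98],axis=0).round(3))
print(r.get_obs()["tcp_pos"],r.get_obs()["contact_force"])
```

```text
357 [[0.539 0.22  0.079]
 [0.545 0.265 0.135]
 [0.618 0.302 0.147]]
[0.45172771 0.25169095 0.20066533] [ 0.63611664 -0.11445972 -0.69000341]
```

View pics/s2.png

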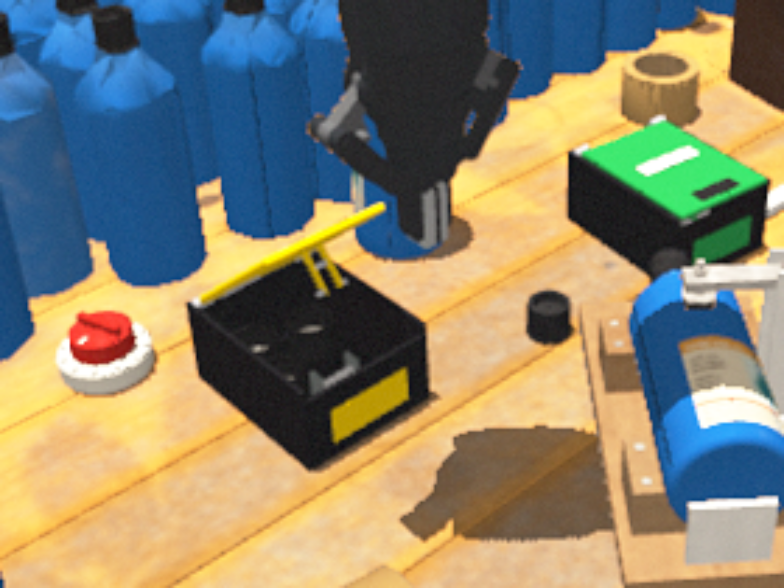

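The yellow lid stands ajar, untouched (front edge at crop (385,207), about x=0.54, z=0.142); the finger hangs in front of it. Next I drop to just below edge height and close in.

>>> arm_command(
  rows=[
    {"fingers": -1, "x": 0, "y": 0, "z": 0.03, "ax": 0, "ay": 0, "az": 0},
    {"fingers": -1, "x": 0, "y": 0, "z": 0.026, "ax": 0, "ay": 0, "az": 0},
    {"fingers": -1, "x": 0.03, "y": 0, "z": 0, "ax": 0, "ay": 0, "az": 0},
    {"fingers": -1, "x": 0.02, "y": 0, "z": 0, "ax": 0, "ay": 0, "az": 0},
    {"fingers": -1, "x": 0.01, "y": 0, "z": 0, "ax": 0, "ay": 0, "az": 0},
    {"fingers": -1, "x": 0.005, "y": 0, "z": 0, "ax": 0, "ay": 0, "az": 0},
    {"fingers": -1, "x": 0, "y": 0, "z": 0, "ax": 0, "ay": 0, "az": 0},
  ],
)

```text
clock: 6.28
tcp_pos: [0.5176, 0.2522, 0.1446]
orientation: [3.141, -0.003, -0.001]
contact_force: [0.6, 0.5, -0.3]
grip_width: 0.0002
gripper_force: 0.0
```

>>> arm_command(
  rows=[
    {"fingers": -1, "x": 0.006, "y": 0, "z": 0, "ax": 0, "ay": 0, "az": 0},
    {"fingers": -1, "x": 0.006, "y": 0, "z": -0.002, "ax": 0, "ay": 0, "az": 0},
    {"fingers": -1, "x": 0.006, "y": 0, "z": -0.004, "ax": 0, "ay": 0, "az": 0},
    {"fingers": -1, "x": 0.006, "y": 0, "z": -0.005, "ax": 0, "ay": 0, "az": 0},
    {"fingers": -1, "x": 0.006, "y": 0, "z": -0.005, "ax": 0, "ay": 0, "az": 0},
    {"fingers": -1, "x": 0.006, "y": 0, "z": -0.004, "ax": 0, "ay": 0, "az": 0},
    {"fingers": -1, "x": 0.006, "y": 0, "z": -0.003, "ax": 0, "ay": 0, "az": 0},
    {"fingers": -1, "x": 0, "y": 0, "z": 0, "ax": 0, "ay": 0, "az": 0},
  ],
)

```text
clock: 6.95
tcp_pos: [0.561, 0.2524, 0.1693]
orientation: [-3.141, 0.002, -0.004]
contact_force: [0.3, -0.6, 0.2]
grip_width: -0.0001
gripper_force: 0.2
```

Run:
```python
from h import *
f=r.grab_frame("scene");cv2.imwrite("pics/s3.png",cv2.resize(f["frame"][150:360,80:360],None,fx=2.8,fy=2.8)[:,:,::-1])
print(r.get_obs()["tcp_pos"],r.get_obs()["contact_force"])
```

```text
[0.55994473 0.25239428 0.16871261] [-0.79813325  0.18010949  1.15001518]
```

View pics/s3.png

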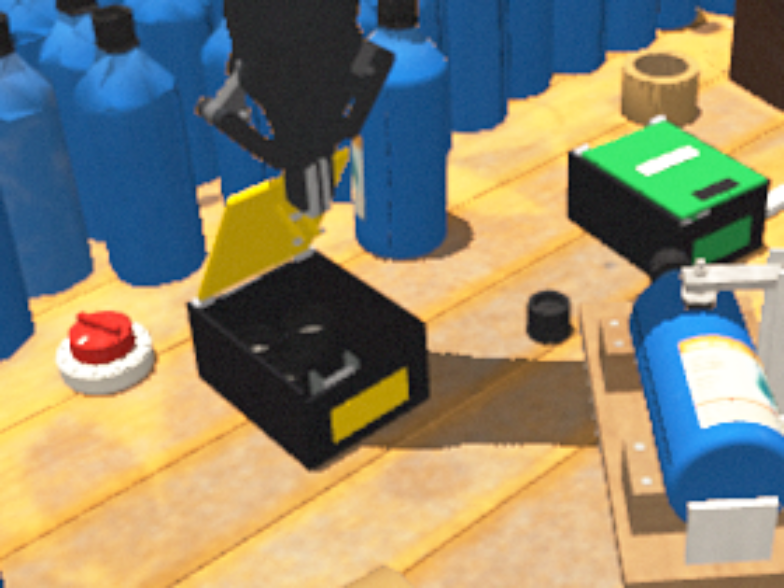

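The finger is carrying the raised edge at crop (315,200), and the lid is past about 1 rad with the box in place. I keep going along the arc.

>>> arm_command(
  rows=[
    {"fingers": -1, "x": 0.007, "y": 0, "z": -0.004, "ax": 0, "ay": 0, "az": 0},
    {"fingers": -1, "x": 0.007, "y": 0, "z": -0.004, "ax": 0, "ay": 0, "az": 0},
    {"fingers": -1, "x": 0.007, "y": 0, "z": -0.003, "ax": 0, "ay": 0, "az": 0},
    {"fingers": -1, "x": 0.007, "y": 0, "z": -0.003, "ax": 0, "ay": 0, "az": 0},
    {"fingers": -1, "x": 0.007, "y": 0, "z": -0.002, "ax": 0, "ay": 0, "az": 0},
    {"fingers": -1, "x": 0.007, "y": 0, "z": -0.002, "ax": 0, "ay": 0, "az": 0},
    {"fingers": -1, "x": 0.007, "y": 0, "z": -0.001, "ax": 0, "ay": 0, "az": 0},
    {"fingers": -1, "x": 0.007, "y": 0, "z": 0, "ax": 0, "ay": 0, "az": 0},
    {"fingers": -1, "x": 0.007, "y": 0, "z": 0, "ax": 0, "ay": 0, "az": 0},
    {"fingers": -1, "x": 0.007, "y": 0, "z": 0, "ax": 0, "ay": 0, "az": 0},
  ],
)

```text
clock: 7.83
tcp_pos: [0.6295, 0.2524, 0.1871]
orientation: [3.141, -0.0, -0.0]
contact_force: [0.0, 0.3, -0.3]
grip_width: -0.0006
gripper_force: 0.0
```

>>> arm_command(
  rows=[
    {"fingers": -1, "x": 0.007, "y": 0, "z": 0, "ax": 0, "ay": 0, "az": 0},
    {"fingers": -1, "x": 0.005, "y": 0, "z": 0, "ax": 0, "ay": 0, "az": 0},
    {"fingers": -1, "x": 0, "y": 0, "z": 0, "ax": 0, "ay": 0, "az": 0},
    {"fingers": -1, "x": 0, "y": 0, "z": 0, "ax": 0, "ay": 0, "az": 0},
    {"fingers": -1, "x": 0, "y": 0, "z": 0, "ax": 0, "ay": 0, "az": 0},
  ],
)

```text
clock: 8.25
tcp_pos: [0.6405, 0.2526, 0.1872]
orientation: [3.142, 0.0, -0.001]
contact_force: [0.8, 1.3, 0.3]
grip_width: -0.0001
gripper_force: 0.0
```

Run:
```python
from h import *
f=r.grab_frame("scene");cv2.imwrite("pics/s4.png",cv2.resize(f["frame"][150:360,80:360],None,fx=2.8,fy=2.8)[:,:,::-1])
print(r.get_obs()["tcp_pos"],r.get_obs()["contact_force"])
```

```text
[0.64046038 0.25269837 0.18728847] [ 0.21884746 -0.54057126  0.05476354]
```

View pics/s4.png

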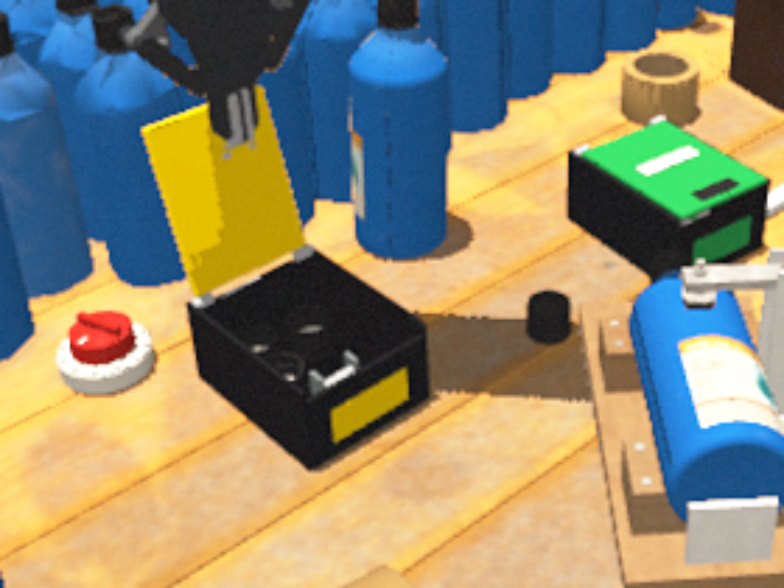

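The lid leans back behind the finger (top edge at crop (205,105)), the box has not moved, and the force is near zero. Next I back off and measure the angle.

>>> arm_command(
  rows=[
    {"fingers": -1, "x": -0.01, "y": 0, "z": -0.002, "ax": 0, "ay": 0, "az": 0},
    {"fingers": -1, "x": -0.03, "y": 0, "z": -0.01, "ax": 0, "ay": 0, "az": 0},
    {"fingers": -1, "x": -0.035, "y": 0, "z": -0.02, "ax": 0, "ay": 0, "az": 0},
    {"fingers": -1, "x": -0.035, "y": 0, "z": -0.03, "ax": 0, "ay": 0, "az": 0},
    {"fingers": -1, "x": -0.03, "y": 0, "z": -0.03, "ax": 0, "ay": 0, "az": 0},
    {"fingers": -1, "x": -0.02, "y": 0, "z": -0.03, "ax": 0, "ay": 0, "az": 0},
    {"fingers": -1, "x": 0, "y": 0, "z": 0, "ax": 0, "ay": 0, "az": 0},
    {"fingers": -1, "x": 0, "y": 0, "z": 0, "ax": 0, "ay": 0, "az": 0},
    {"fingers": -1, "x": 0, "y": 0, "z": 0, "ax": 0, "ay": 0, "az": 0},
  ],
)

```text
clock: 9.05
tcp_pos: [0.4843, 0.2521, 0.3059]
orientation: [3.141, -0.0, 0.001]
contact_force: [-0.5, -0.6, -0.8]
grip_width: -0.0001
gripper_force: 0.0
```

Run:
```python
from h import *
f=r.grab_frame("scene");cv2.imwrite("pics/s5.png",f["frame"][:,:,::-1])
p=pts(f);hsv=cv2.cvtColor(f["frame"],cv2.COLOR_RGB2HSV)
m=(cv2.inRange(hsv,(22,120,60),(35,255,255))>0)&(p[...,2]>.085)&(abs(p[...,1]-.255)<.06)&(p[...,0]<.75)
q=p[m];q=q[np.isfinite(q).all(1)]
a=np.polyfit(q[:,2],q[:,0],1);print(len(q),"angle",np.pi/2+np.arctan(a[0]),q[:,2].max())
print(r.get_obs()["tcp_pos"],r.get_obs()["contact_force"])
```

```text
2353 angle 1.8403543872242376 0.1845798977530554
[0.48446112 0.25183038 0.30511267] [ 0.52083137  0.54762254 -0.01425387]
```

View pics/s5.png

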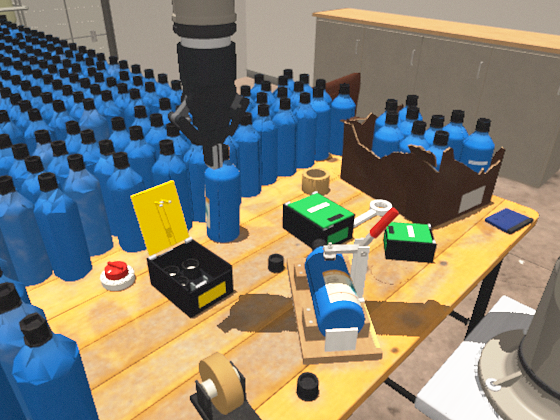

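The lid leans fully open at (160,215), about 1.84 rad. The box and everything else are where they were, and the arm is clear.

```bash
python3 -c "
from bench import r
print(r.hand_in())"
```

```text
the job is handed in; nothing more can be done
None
```

The yellow lid was pressed, sprang ajar on its own and was pushed fully open (about 1.84 rad measured); nothing else looked moved in the last picture, and the job is handed in, with no verdict shown.

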